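# Set and lock the bench regulator's knob

## Robot

A 6-joint arm with a two-finger parallel gripper is mounted at the origin on a cart in front of the work surface, level with it; the furniture and walls round the work are solid. World frame = base frame: x ahead of the robot, y to its left, z up, the work surface at z = 0. Lengths are in mm, angles in rad, forces in N, time in s.
With the tool pointing down it reaches from about 350 to 775 mm from the base axis. Payload 7.3 kg.
Tool frame: the origin (TCP) lies midway between the tips of the shut fingers; the grasp point (between the pads) lies 19 mm behind it; z points along the fingers, x is the direction in which the jaws open and shut, and the axes are right-handed (so a half turn about z gives the same grasp; the last joint's range is limited). The gripper opens to 92 mm and grips with 3 to 60 N. Pads are 19 mm wide; open, the fingers measure 130 mm over their backs; the gripper's body (75 mm by 190 mm) begins 47 mm behind the grasp point.
Start: joints at [-1.449, 0.342, 1.524, -0, 1.275, -0.146], TCP at [138.943, -506.303, 191.941] pointing down, gripper open.
Joint ranges: [-2.53, 2.53], [-0.77, 2.02], [0.04, 2.7], [-1, 4.14], [0.28, 2.66], [-3.11, 3.11]. Speed limits (rad/s): [2.57, 2.57, 3.14, 3.14, 3.14, 3.14].

## Interface

Orientations are given as [roll, pitch, yaw] about the fixed x, y, z axes, in that order (R = Rz(yaw) Ry(pitch) Rx(roll)).
In Python, from plant import bot gives the robot as it stands.
- The arm moves only by the shell command python3 -m pendant 'ROWS' [OPENING]. ROWS is JSON, a list of rows, each an object with "linear": the shift along the world's x, y, z in mm, a list of three; "twist": the turn about the world's z in degrees. In form: [{"linear": [x, y, z], "twist": twist}, ...]. A call has 1 to 20 rows; each row is the pose to reach, as a shift and turn from the pose commanded when the call began; what a row does not reach only later rows make up. A row lasts 1/8 s, in which the tool goes at most 62.5 mm and 10.7 degrees, less where a joint would pass 70% of its speed; a pose out of reach is approached as far as the arm can. A call with a gripper value outside its range is refused whole. OPENING is the closure in counts, from 0 (fully open) to 255 (shut), set as the call begins (- or left out, the last holds). The fingers move at their own pace and stop on an object; the grip force is fixed at half the most. Time passes only in rows, so rows that repeat a pose let the fingers close. It gives the time, the measured TCP pose, the force and the opening at its end, in the units of the state.
- bot.get_obs(): the state, without advancing time (a new reading comes with each control period).
- bot.capture(name): name is "scene" or "top" or "wrist"; returns a dict with "frame" (420x560x3 uint8, blue, green, red), "z_map" (420x560 float32, mm along the optical axis (not along the pixel's ray), 0 where there is no reading), "fx", "fy", "cx", "cy" (pixels), "rvec" (rotation vector, rad) and "tvec" (3), from world to camera coordinates, as OpenCV has them. Camera axes: x right, y down, z forward; pixel columns grow to the right and rows downward; lengths in mm; the calibration is good to about 2 mm. A picture is of the moment at which its call begins.
- bot.close_job(): hands the job in, once; it reports no verdict.
The state is a dict: "time": time; "joint_positions": joint angles; "dq": joint speeds; "tau": joint torques, N m; "tool_pos": TCP position; "tcp_rot": TCP orientation; "contact_force": force on the tool from outside, world axes, zero at the start; "moment": the same for the moment, N m; "grip_width": finger opening in mm.
Only numpy, scipy, OpenCV 4.12 (cv2) and the standard library are available. Lean on these libraries where they do the work, as an engineer would, in place of code of your own. Each camera call takes 0.05 s, during which the arm holds its last target. There are 200 camera calls.

## Task

Turn the black knob of the bench pressure regulator clockwise until its pointer stands at the raised black index mark of the ring around it, then pull the knob straight out (up) until it is fully out and locked, and let go. The lock notch sits somewhere within the width of the wide mark, seldom at its middle, and can only be felt: try with a light pull, and never force the knob (no more than about 20 N) where it will not come. Leave the bottle, the dropper bottle and the timer alone.

Things in the scene. Friction and masses are not known exactly. Their poses are not given: they have to be found in the camera images.
- dial (a point): Centre of the regulator's aluminium dial face (90 mm across) on the knob's vertical axis, 70 mm above the worktop. Bolted down: grey 90 x 90 mm block, steel foot 150 x 120 mm, gauge on its front (-x), hose tails at its sides. The knob lifts 9 mm to its end stop against 4 N of friction and stays where it is left; off the lock position it lifts only 2 mm, then butts on the lock tooth.
- mark (a point): Top of the raised black index mark on the fixed ring round the knob: 8 mm (radial) x 21 mm along the ring, 41 mm from the knob's axis, 4 mm above the dial face. -x points from the axis out through the mark. The unseen lock position lies up to 0.25 rad to either side of its middle, differently each time, and is about 0.07 rad wide in all; only there does the knob lift fully, and then it cannot be turned.
- knob_grip (a point): Centre of the knob's ribbed grip, on its axis, 31 mm above the dial face while the knob is in. Round black plastic knob, 45 mm in diameter from 9 to 52 mm above the dial face; skirt below it 61 mm in diameter, top 8.5 mm above the dial face. It turns about the vertical with 0.12 N m of friction and starts 0.6 to 1.5 rad anticlockwise (from above) of the mark.
- pointer (a point): Tip of the knob's white pointer on the skirt's rim, 33 mm from the knob's axis, 7 mm above the dial face while the knob is in; turns and lifts with the knob. -x points from the axis out through the pointer; a white line on the knob's top shows the same direction. The end stops of turning lie 0.8 rad or more beyond the mark.
- bottle_white: White reagent bottle with a screw cap, 39 x 39 x 150 mm, standing beside the regulator; bystander. Origin at the centre of its underside.
- dropper: Small dropper bottle, 25 x 25 x 73 mm, standing behind the regulator; bystander. Origin at the centre of its underside.
- timer: Flat white bench timer, 64 x 64 x 19 mm, lying beside the regulator; bystander. Origin at the centre of its underside.
Things that resemble listed ones, but are neither listed nor needed, are in the scene too. Leave any red look-alike of the part that bears dial alone.

How it is judged (in metres and radians):
On the way:
1. the pointer stands at the mark (within 0.33 rad of its middle) with the knob still in (lifted less than 4 mm) (angle between the x axis of pointer and the x axis of mark, either way round below 0.33 rad and horizontal distance between pointer and mark below 0.03 m and z of knob_grip in the frame of dial below 0.035 m), for 0.1 s.
At the end, for the whole second after the job is handed in: The knob is pulled out at least 7 mm (of 9) and stays out, locked, with its pointer within 0.33 rad (19 degrees) of the middle of the index mark (angle between the x axis of pointer and the x axis of mark, either way round below 0.33 rad and horizontal distance between pointer and mark below 0.03 m and z of knob_grip in the frame of dial above 0.038 m); the robot touches nothing.
It fails at once if the knob is forced against the lock tooth (more than 20 N) (contact force between knob and tooth above 20 N).
It fails at once if the white bottle is moved more than 15 mm or tipped (distance of bottle_white from where it was at the start of the episode above 0.015 m or angle between bottle_white's own z axis and vertical above 0.3 rad).
It fails at once if the dropper bottle is moved more than 15 mm or tipped (distance of dropper from where it was at the start of the episode above 0.015 m or angle between dropper's own z axis and vertical above 0.3 rad).
It fails at once if the timer is moved more than 15 mm (distance of timer from where it was at the start of the episode above 0.015 m).
It also fails if it takes over 72 s, if anything falls off the work surface, if the arm or the gripper's body presses on something with over 40 N, if the wrist force passes 120 N, or if a joint passes its speed limit or range.

## Working session

There is one attempt and no reset: what is moved stays moved. The work goes in short steps, Python scripts to look and compute and a shell command to move; the robot and the scene stay as the last step left them, time stands still between calls to the robot, and variables do not carry over. Pictures are saved under pics/ and viewed, about 8 in all and at most 12, crops included, and the job is handed in when it is done.

```bash
ls; mkdir -p pics; cat > h.py <<'E'
import numpy as np, cv2
from plant import bot
def cap(n):
    c=bot.capture(n); c['K']=np.array([[c['fx'],0,c['cx']],[0,c['fy'],c['cy']],[0,0,1.]])
    c['R']=cv2.Rodrigues(np.array(c['rvec'],float))[0]; c['t']=np.array(c['tvec'],float).reshape(3); return c
def ray(c,u,v,z):
    d=c['R'].T@np.linalg.inv(c['K'])@np.array([u,v,1.]); o=-c['R'].T@c['t']
    return o+d*(z-o[2])/d[2]
def pt(c,u,v):
    return c['R'].T@(np.linalg.inv(c['K'])@np.array([u,v,1.])*c['z_map'][v,u]-c['t'])
def proj(c,p):
    q=c['K']@(c['R']@np.array(p,float)+c['t']); return q[:2]/q[2]
E
python3 - <<'E'
from h import *
import pickle
a={n:cap(n) for n in('scene','top')}
pickle.dump(a,open('c0.pkl','wb'))
for n in a: print(n,-a[n]['R'].T@a[n]['t'],a[n]['fx']); cv2.imwrite(f'pics/{n}0.png',a[n]['frame'])
print(bot.get_obs())
E
```

```text
pics
scene [ 248.86069022 -520.3440407   634.06629269] 432.70740353367546
top [ 434.27238679   47.83550729 1097.20230356] 459.8858028012117
{'time': 0.1, 'joint_positions': array([-1.44902478e+00,  3.42637562e-01,  1.52488847e+00,  6.67393746e-06,
        1.27540916e+00, -1.45987247e-01]), 'dq': array([-1.51954954e-03, -2.07081199e-04, -3.30939041e-05,  1.02035112e-03,
       -7.14004973e-04,  7.98883408e-04]), 'tau': array([ 3.22597538e-03, -4.32004023e+01, -2.44695157e+01,  7.19255162e-02,
        5.24943159e-02, -4.91762910e-05]), 'tool_pos': array([ 138.88104775, -505.88592646,  191.33405861]), 'tcp_rot': array([-3.14139104e+00,  1.32732702e-03, -1.30303935e+00]), 'contact_force': array([ 1.21347697, -0.06830451,  0.23624543]), 'moment': array([-0.00316393, -0.0337085 , -0.02963744]), 'grip_width': 91.79799680153592}
```

View pics/scene0.png

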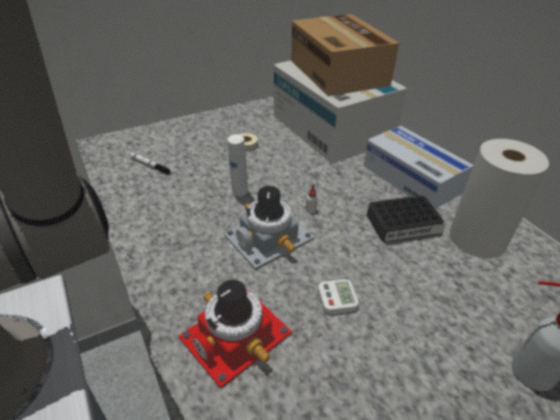

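View pics/top0.png

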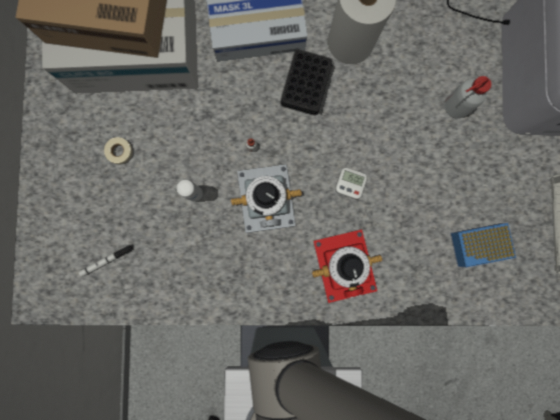

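The top view shows two regulators: a grey one at (266,196) and a red one at (350,268). The grey block on the steel foot fits the description, and the red one is the look-alike. I'll confirm that in an enlarged crop.

```bash
python3 - <<'E'
from h import *
import pickle
a=pickle.load(open('c0.pkl','rb'))
t=a['top']['frame'][155:240,225:310]; s=a['scene']['frame'][175:275,220:320]
cv2.imwrite('pics/crop.png',np.hstack([cv2.resize(t,(400,400),interpolation=2),cv2.resize(s,(400,400),interpolation=2)]))
c=a['top']
P=np.array([[pt(c,u,v) for u in range(225,310)] for v in range(155,240)])
z=P[...,2]
for lo,hi in((110,130),(60,90)):
    m=(z>lo)&(z<hi); q=P[m]; print(lo,len(q),q.mean(0),q.min(0),q.max(0), np.median(q[:,2]))
m=((z>60)&(z<130)).astype(np.uint8)
print(ray(c,266,196,70))
# white ring
f=c['frame'][155:240,225:310].astype(int); w=(f.min(2)>150)
v,u=np.nonzero(w); print(len(u),u.mean()+225,v.mean()+155,u.min()+225,u.max()+225,v.min()+155,v.max()+155)
E
```

```text
110 339 [548.39632592  68.5579378  121.279068  ] [526.82236771  46.4359152  111.0149439 ] [571.59593858  89.56617896 126.74337546] 121.62850569528263
60 868 [546.29460829  68.49057727  72.59944787] [504.48692845  26.01195323  60.09689964] [592.29343018 111.66549098  89.88502282] 71.71116612061817
[546.76637946  66.56560416  70.        ]
854 263.0655737704918 195.82669789227165 240 291 167 229
```

View pics/crop.png

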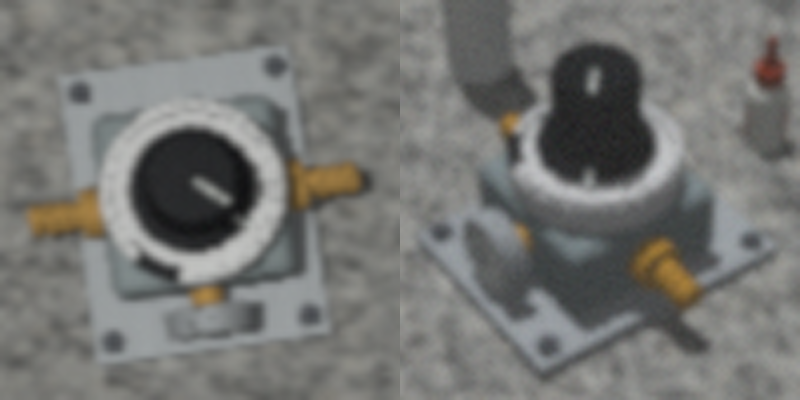

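The crop confirms the grey block with an aluminium ring. The black mark is at about px (258.6,211.3), and the knob's white line points right and down, from about px (266.4,193.2) to (274.3,198.4).

```bash
python3 - <<'E'
from h import *
import pickle
a=pickle.load(open('c0.pkl','rb'))
c=a['top'];f=c['frame']; k=85/400
g=cv2.cvtColor(f,6).astype(float)
U,V=np.meshgrid(np.arange(560),np.arange(420))
def mk(m):
    v,u=np.nonzero(m);return u,v
# axis: knob top from depth
Z=np.array([[pt(c,u,v)[2] for u in range(225,310)] for v in range(155,240)])
m=np.zeros(g.shape,bool);m[155:240,225:310]=(Z>114)&(Z<130)
u,v=mk(m);A=ray(c,(u.min()+u.max())/2,(v.min()+v.max())/2,122);A2=ray(c,u.mean(),v.mean(),122);print('knob top',A,A2)
# line
m2=cv2.erode(m.astype(np.uint8),np.ones((3,3)))>0
m2&=g>90;u,v=mk(m2);L=np.array([ray(c,x,y,122)[:2] for x,y in zip(u,v)]);
w=g[v,u]-60;Lm=np.average(L,axis=0,weights=w);print('line',len(L),Lm,np.degrees(np.arctan2(*(Lm-A2[:2])[::-1])))
vx=cv2.fitLine(L.astype(np.float32),2,0,.01,.01).ravel();print(np.degrees(np.arctan2(vx[1],vx[0])))
# mark
m=(g<70)&(np.hypot(U-258.6,V-211.3)<7);u,v=mk(m);M=ray(c,u.mean(),v.mean(),74);d=M-A2;print('mark',len(u),M,np.hypot(d[0],d[1]),np.degrees(np.arctan2(d[1],d[0])))
# ring centre
m=(g>150)&(np.hypot(U-266,V-196)<26);u,v=mk(m);(x,y),r=cv2.minEnclosingCircle(np.c_[u,v].astype(np.float32));print('ring',x,y,r,ray(c,x,y,74))
print('bottle',ray(c,186,188,150),'dropper',ray(c,252,143,73))
E
```

```text
knob top [548.57154107  67.79610014 122.        ] [548.42919968  68.55096837 122.        ]
line 18 [543.34968083  58.69333638] -117.261505164238
58.357418
mark 24 [515.87382313  81.17480259  74.        ] 34.917241203497 158.80545263428365
ring 265.925537109375 195.925537109375 25.91095542907715 [546.4950567  66.6602185  74.       ]
bottle [553.86027241 230.72089364 150.        ] dropper [666.83377052  98.89754043  73.        ]
```

```bash
python3 -m pendant '[{"linear":[30,40,20],"twist":7},{"linear":[60,84,30],"twist":14},{"linear":[90,126,40],"twist":21},{"linear":[121,170,40],"twist":28},{"linear":[152,213,40],"twist":35},{"linear":[184,258,40],"twist":42},{"linear":[216,303,40],"twist":49},{"linear":[248,348,40],"twist":56},{"linear":[280,393,40],"twist":63},{"linear":[312,438,40],"twist":70},{"linear":[344,483,40],"twist":77},{"linear":[376,528,40],"twist":84},{"linear":[400,560,40],"twist":90},{"linear":[409,574,40],"twist":90},{"linear":[409,574,40],"twist":90}]' 0
python3 - <<'E'
from h import *
c=cap('wrist');cv2.imwrite('pics/w1.png',c['frame']);import pickle;pickle.dump(c,open('w1.pkl','wb'))
print(-c['R'].T@c['t'],c['fx'],bot.get_obs()['tool_pos'],bot.get_obs()['joint_positions'])
for p in([548,68,70],[548,68,122]):print(proj(c,p))
E
```

```text
time: 1.98
tool_pos: [547.7, 68.0, 231.3]
tcp_rot: [-3.141, 0.001, 0.267]
contact_force: [-0.1, -0.5, 0.1]
grip_width: 91.8
[526.06124446 148.40850313 423.67385213] 313.60725538870116 [547.36299813  67.14119579 231.59770383] [-1.66080126e-02  3.64945000e-01  1.37922117e+00 -5.11626621e-04
  1.39849572e+00 -2.83202883e-01]
[274.55869916 189.39691773]
[274.53945491 201.39863719]
```

View pics/w1.png

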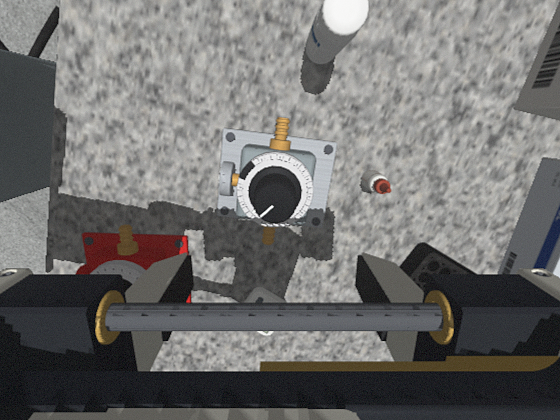

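The wrist view shows the regulator at about (275,190), the mark at about (247,171), and the white line running from about (272,207) to (259,217).

```bash
cat > m.py <<'E'
from h import *
import sys
def comp(m,minA=5):
    n,l,s,ce=cv2.connectedComponentsWithStats(m.astype(np.uint8));return [(s[i,4],ce[i],np.argwhere(l==i)[:,::-1]) for i in range(1,n) if s[i,4]>=minA]
def meas(c,ax,zt=122):
    g=cv2.cvtColor(c['frame'],6); V,U=np.mgrid[:420,:560]
    u0,v0=proj(c,[*ax,74]);uk,vk=proj(c,[*ax,zt])
    m=(np.hypot(U-u0,V-v0)<60)&(g<75)
    for a,ce,p in comp(m,20):
        P=np.array([ray(c,*x,74)[:2] for x in p]);d=P-ax;r=np.hypot(*d.T);print('dark',a,ce,'r',r.mean(),r.min(),r.max(),'ang',np.degrees(np.arctan2(*d.mean(0)[::-1])))
    m=(np.hypot(U-uk,V-vk)<30)&(g>120)
    for a,ce,p in comp(m,6):
        for z,n in((zt,'top'),(zt-45,'ptr')):
            P=np.array([ray(c,*x,z)[:2] for x in p],np.float32);d=P-ax;r=np.hypot(*d.T);f=cv2.fitLine(P,2,0,.01,.01).ravel()
            if r.max()<45: print(n,a,ce,'r',r.min(),r.max(),'ang',np.degrees(np.arctan2(*d.mean(0)[::-1])),'fit',np.degrees(np.arctan2(f[1],f[0])))
E
python3 - <<'E'
from m import *
import pickle
c=pickle.load(open('w1.pkl','rb'))
V,U=np.mgrid[:420,:560];g=cv2.cvtColor(c['frame'],6)
# dial ring centre: bright ring ellipse/outer circle
m=(g>150)&(np.hypot(U-274.5,V-190)<50)
for a,ce,p in comp(m,150):
    h=cv2.convexHull(p.astype(np.int32)); q=np.array([ray(c,*x,74)[:2] for x in h[:,0]],np.float32); print('ring',a,ce,cv2.minEnclosingCircle(q))
Z=np.array([[pt(c,u,v)[2] for u in range(230,320)] for v in range(150,240)]);m=np.zeros(g.shape,bool);m[150:240,230:320]=(Z>117)&(Z<127)
a,ce,p=max(comp(m,50),key=lambda t:t[0]);q=np.array([ray(c,*x,122)[:2] for x in p],np.float32);print('knob',cv2.minEnclosingCircle(q),q.mean(0))
meas(c,np.array([548,68.]))
E
```

```text
ring 2870 [279.5184669  181.58571429] ((548.3906860351562, 66.25151062011719), 57.39701461791992)
knob ((547.7933349609375, 67.39734649658203), 21.69900131225586) [547.78485  67.63432]
dark 122 [246.13114754 169.92622951] r 39.915181479249426 35.822843485556206 43.59148939201165 ang 159.21870813955115
dark 2226 [274.73719677 193.34052111] r 21.14017591989369 0.5584571360934384 40.083247904777764 ang -71.58564305158508
dark 49 [224.08163265 211.14285714] r 64.08156837678662 58.703402115695816 68.9014095424159 ang -141.6150578508887
dark 44 [326.15909091 215.63636364] r 67.89710009556948 63.95726102750014 70.8642144315397 ang -11.464515965402532
dark 134 [239.00746269 225.        ] r 59.821139144167624 44.99798459659087 72.5324066536499 ang -119.54573969647717
dark 29 [301.68965517 219.27586207] r 47.54583502626959 44.894113903770545 51.70016182516015 ang -32.335747265755856
dark 62 [315.5 221. ] r 61.00847073303119 56.08942833667982 65.82443316190329 ang -22.285828401032468
dark 194 [251.47938144 236.34020619] r 63.692529052964694 45.48767855779373 74.30359321570783 ang -100.622748871
[... 214 characters left out ...]
6 ang -64.77352607587973
dark 252 [292.21428571 240.90079365] r 67.32295153470724 56.37906376510293 74.48241100698009 ang -55.92224256802609
top 234 [253.34615385 207.94871795] r 4.518280081666674 30.631491562011206 ang -146.7462359226678 fit -26.655043
ptr 234 [253.34615385 207.94871795] r 16.982220571897425 43.16335093363509 ang -124.91044963508828 fit -26.655209
top 189 [299.1005291  207.37566138] r 21.52770122621344 30.551674889842666 ang 1.0566514472125352 fit 88.25566
ptr 189 [299.1005291  207.37566138] r 29.99127692901719 43.20223806328087 ang -19.438357031227312 fit 88.2557
top 81 [276.81481481 224.77777778] r 22.832148801865962 31.434962353061685 ang -69.28219251162216 fit 13.520583
```

```bash
python3 -m pendant '[{"linear":[0,0,-40],"twist":0},{"linear":[0,0,-80],"twist":0},{"linear":[0,0,-115],"twist":0},{"linear":[0,0,-135],"twist":0},{"linear":[0,0,-143],"twist":0},{"linear":[0,0,-143],"twist":0}]' 0
python3 -m pendant '[{"linear":[0,0,0],"twist":0},{"linear":[0,0,0],"twist":0},{"linear":[0,0,0],"twist":0},{"linear":[0,0,0],"twist":0},{"linear":[0,0,0],"twist":0},{"linear":[0,0,0],"twist":0},{"linear":[0,0,0],"twist":0},{"linear":[0,0,0],"twist":0}]' 255
python3 -c "
from h import *
o=bot.get_obs();print(o['contact_force'],o['moment'],o['grip_width'],o['tool_pos'])"
```

```text
time: 2.78
tool_pos: [547.8, 66.8, 89.3]
tcp_rot: [3.141, -0.0, 0.266]
contact_force: [0.3, -0.2, -0.1]
grip_width: 91.7
time: 3.78
tool_pos: [547.9, 67.7, 88.9]
tcp_rot: [3.142, 0.0, 0.268]
contact_force: [-0.4, 0.1, 1.0]
grip_width: 16.4
[-0.35991954  0.08884859  0.96021336] [-0.00725253 -0.11245218 -0.02010268] 16.363710346109777 [547.9205498   67.71309586  88.89758666]
```

The opening reads 16 mm on a 45 mm knob, which doesn't fit, so I'll look.

```bash
python3 - <<'E'
from h import *
a=cap('wrist');b=cap('scene');print(bot.get_obs()['grip_width'],bot.get_obs()['tool_pos'])
cv2.imwrite('pics/g1.png',np.hstack([cv2.resize(a['frame'],(400,300)),cv2.resize(b['frame'][160:280,200:360],(400,300),interpolation=2)]))
E
```

```text
8.21975746963404 [547.97903953  67.70154441  88.96016026]
```

View pics/g1.png

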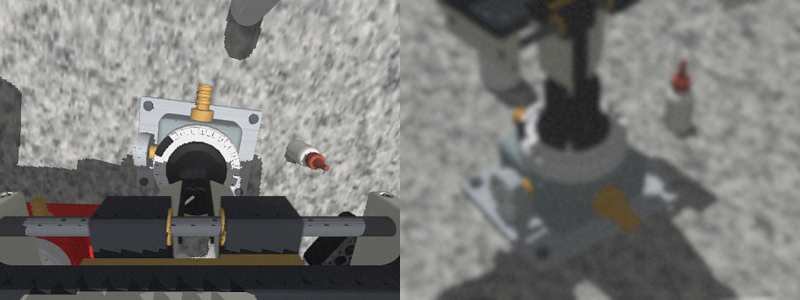

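```bash
python3 -m pendant '[{"linear":[0,0,0],"twist":0},{"linear":[0,0,0],"twist":0},{"linear":[0,0,0],"twist":0},{"linear":[0,0,0],"twist":0}]'
python3 - <<'E'
from h import *
a=cap('wrist');o=bot.get_obs();print(o['grip_width'],o['tool_pos'],o['contact_force'])
cv2.imwrite('pics/g2.png',cv2.resize(a['frame'][150:400,150:400],(600,600),interpolation=2))
for p in([548,68,122],[548+22*np.cos(.267),68+22*np.sin(.267),108],[548-22*np.cos(.267),68-22*np.sin(.267),108]):print((proj(a,p)-150)*2.4)
E
```

```text
time: 4.38
tool_pos: [547.9, 67.7, 88.9]
tcp_rot: [-3.142, -0.0, 0.268]
contact_force: [0.4, 0.4, -0.4]
grip_width: 0.5
0.3144865047803209 [547.93387076  67.68539525  88.94382077] [-0.00482569 -0.04520805 -0.12314773]
[298.04226401 283.48394434]
[385.0252761  257.60908512]
[211.08834606 257.43805829]
```

View pics/g2.png

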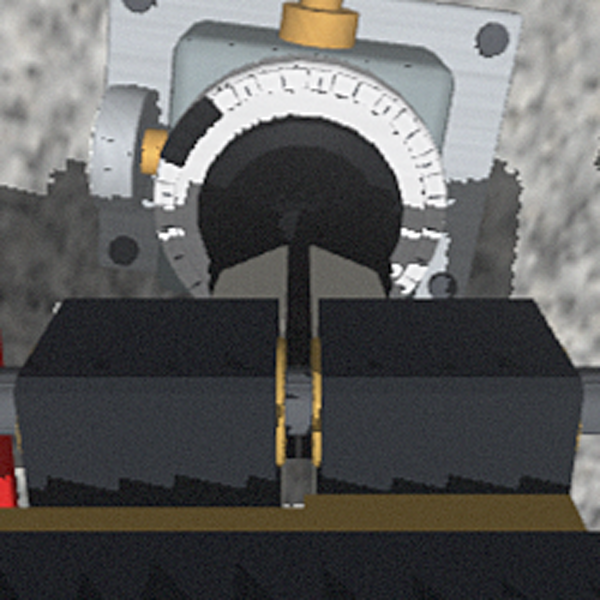

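The fingers have shut with the knob not between the pads. I'll read the depths to see where the fingertips and the knob really are.

```bash
python3 - <<'E'
from h import *
a=cap('wrist')
for x,y in((298,130),(298,170),(298,200),(298,230),(298,260),(298,290),(275,265),(325,265),(240,280),(360,280),(275,285),(190,135),(300,90)):
    u,v=int(150+x/2.4),int(150+y/2.4);print((x,y),a['z_map'][v,u].round(),pt(a,u,v).round(1))
b=cap('scene')
Z=np.array([[pt(b,u,v) for u in range(240,300)] for v in range(170,240)])
for v in range(0,70,6):
    u=int(proj(b,[548,68,100])[0])-240; print(v+170,u+240,Z[v,u].round(), b['frame'][v+170,u+240])
print(proj(b,[548,68,122]),proj(b,[548,68,79]))
c=cap('top');Q=[pt(c,u,v) for u in range(256,278,3) for v in(186,190,194)];print(np.round(Q[::3]))
E
```

```text
(298, 130) 211.0 [541.2  92.2  78.2]
(298, 170) 193.0 [542.4  88.   98.9]
(298, 200) 173.0 [542.5  87.5 119.4]
(298, 230) 174.0 [544.3  80.9 120.4]
(298, 260) 167.0 [545.3  77.4 129.2]
(298, 290) 156.0 [545.6  76.5 141. ]
(275, 265) 163.0 [540.1  77.  133.7]
(325, 265) 163.0 [550.6  79.7 133.3]
(240, 280) 156.0 [533.5  75.5 140.9]
(360, 280) 156.0 [557.6  81.7 140.3]
(275, 285) 155.0 [540.4  76.7 141.8]
(190, 135) 215.0 [512.1  81.9  75.2]
(300, 90) 217.0 [539.4 101.6  68.7]
170 267 [526.  28. 202.] [45 64 74]
176 267 [539.  53. 169.] [86 94 91]
182 267 [540.  54. 155.] [90 96 94]
188 267 [539.  53. 142.] [91 97 96]
194 267 [541.  57. 124.] [64 64 64]
200 267 [535.  45. 120.] [37 37 37]
206 267 [536.  48. 103.] [35 39 38]
212 267 [536.  47.  89.] [43 43 38]
218 267 [534.  44.  76.] [72 74 71]
224 267 [528.  32.  72.] [100  98  96]
230 267 [526.  27.  61.] [101 101  99]
236 267 [523.  22.  51.] [73 70 67]
[267.65008426 190.65273638] [267.67129038 207.72867277]
[[517.  73. 469.]
 [517.  69. 471.]
 [517.  65. 469.]
 [517.  61. 469.]
 [517.  57. 469.]
 [517.  52. 469.]
 [517.  48. 470.]
 [517.  44. 470.]]
```

The fingertips appear to sit above the knob top (about 122 mm), although the reported TCP is at 89 mm. I'll raise the arm and measure the real tip.

```bash
python3 -m pendant '[{"linear":[0,0,20],"twist":0},{"linear":[0,0,60],"twist":0},{"linear":[0,0,80],"twist":0},{"linear":[0,0,80],"twist":0}]'
python3 - <<'E'
from h import *
b=cap('scene');o=bot.get_obs();T=o['tool_pos'];print(T,o['joint_positions'])
print('proj tcp',proj(b,T),'tcp+35',proj(b,T+[0,0,35]),'knobtop',proj(b,[548,68,122]))
u=int(proj(b,T)[0])
for v in range(120,210,4): print(v,b['z_map'][v,u].round(),pt(b,u,v).round())
cv2.imwrite('pics/s2.png',cv2.resize(b['frame'][90:240,190:350],(640,600),interpolation=2))
E
```

```text
time: 5.08
tool_pos: [548.9, 67.7, 170.4]
tcp_rot: [3.141, -0.004, 0.268]
contact_force: [-0.0, 0.0, -1.5]
grip_width: 0.5
[548.00330066  67.69741529 168.92862122] [-1.58850111e-02  4.09895928e-01  1.48614015e+00 -1.93044782e-05
  1.24473367e+00 -2.83730925e-01]
proj tcp [267.70084504 170.73803081] tcp+35 [267.68326201 154.79883987] knobtop [267.65008426 190.65273638]
120 694.0 [530.  35. 294.]
124 689.0 [526.  28. 292.]
128 694.0 [527.  28. 284.]
132 702.0 [528.  31. 275.]
136 734.0 [539.  52. 253.]
140 740.0 [539.  52. 246.]
144 744.0 [538.  51. 238.]
148 750.0 [539.  52. 230.]
152 757.0 [539.  53. 221.]
156 1151.0 [687. 346.  -3.]
160 1135.0 [678. 328.  -2.]
164 1116.0 [668. 308.   1.]
168 1103.0 [660. 292.   0.]
172 1092.0 [653. 278.  -1.]
176 1079.0 [645. 263.  -1.]
180 1069.0 [639. 250.  -2.]
184 1051.0 [629. 231.   1.]
188 844.0 [552.  79. 120.]
192 832.0 [545.  66. 121.]
196 822.0 [539.  54. 122.]
200 821.0 [537.  49. 116.]
204 825.0 [536.  48. 108.]
208 830.0 [536.  47.  99.]
```

View pics/s2.png

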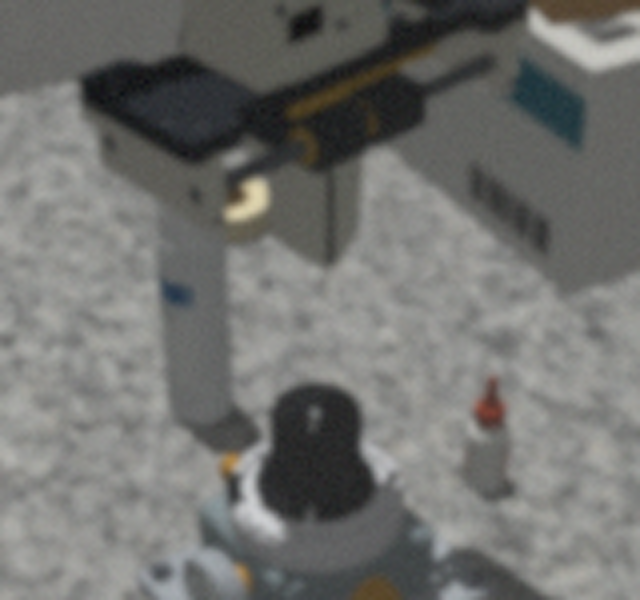

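The shut tips show at v≈154, well above the projected TCP at v≈170.7, so the real tips are about 40–45 mm higher than reported. I'll measure that more exactly.

```bash
python3 - <<'E'
from h import *
b=cap('scene');w=cap('wrist');T=bot.get_obs()['tool_pos'];print(T)
for n,c in(('scene',b),('wrist',w)):
    V,U=np.mgrid[:420,:560]
    uu=U.ravel();vv=V.ravel();zz=c['z_map'].ravel()
    X=np.c_[uu,vv,np.ones_like(uu)]@np.linalg.inv(c['K']).T*zz[:,None];P=(X-c['t'])@c['R']
    yaw=.267;d=P-T;lx=d[:,0]*np.cos(yaw)+d[:,1]*np.sin(yaw);ly=-d[:,0]*np.sin(yaw)+d[:,1]*np.cos(yaw)
    k=(zz>0)&(abs(lx)<35)&(abs(ly)<25)&(d[:,2]>-10)&(d[:,2]<130)
    for lo in range(-10,130,8):
        q=k&(d[:,2]>=lo)&(d[:,2]<lo+8)
        if q.sum(): print(n,lo,q.sum(),'lx',lx[q].min().round(),lx[q].max().round(),'ly',ly[q].min().round(),ly[q].max().round(),'zmin',d[q,2].min().round(1))
E
```

```text
[547.2019956   67.68827306 167.66978114]
scene 30 4 lx -5.0 4.0 ly -13.0 -11.0 zmin 35.0
scene 38 34 lx -12.0 15.0 ly -14.0 -7.0 zmin 38.6
scene 46 67 lx -18.0 18.0 ly -15.0 8.0 zmin 46.1
scene 54 91 lx -19.0 19.0 ly -14.0 10.0 zmin 54.0
scene 62 86 lx -18.0 17.0 ly -14.0 9.0 zmin 62.1
scene 70 94 lx -19.0 21.0 ly -14.0 7.0 zmin 70.1
scene 78 94 lx -20.0 19.0 ly -14.0 9.0 zmin 78.1
scene 86 24 lx -20.0 11.0 ly -13.0 -0.0 zmin 86.2
scene 94 16 lx -31.0 -20.0 ly -17.0 10.0 zmin 94.3
scene 102 30 lx -31.0 -28.0 ly -23.0 9.0 zmin 102.2
scene 110 39 lx -31.0 -28.0 ly -22.0 3.0 zmin 110.0
scene 118 66 lx -32.0 31.0 ly -25.0 -9.0 zmin 118.6
scene 126 58 lx -30.0 35.0 ly -25.0 -20.0 zmin 126.2
wrist 30 57 lx -6.0 6.0 ly 8.0 11.0 zmin 33.9
wrist 38 288 lx -16.0 14.0 ly 8.0 11.0 zmin 38.0
wrist 46 479 lx -17.0 17.0 ly 8.0 12.0 zmin 46.0
wrist 54 402 lx -17.0 17.0 ly 9.0 11.0 zmin 54.1
wrist 62 147 lx -3.0 4.0 ly 8.0 11.0 zmin 62.2
wrist 70 128 lx -3.0 3.0 ly 8.0 11.0 zmin 70.0
wrist 78 127 lx -2.0 3.0 ly -10.0 10.0 zmin 78.0
wrist 86 23 lx -2.0 3.0 ly -8.0 -1.0 zmin 92.1
wrist 94 6 lx -2.0 3.0 ly -8.0 -4.0 zmin 94.0
wrist 102 28 lx -2.0 3.0 ly 4.0 10.0 zmin 105.0
wrist 110 85 lx -35.0 35.0 ly 14.0 25.0 zmin 114.9
wrist 118 3441 lx -35.0 31.0 ly 17.0 25.0 zmin 118.0
wrist 126 2504 lx -35.0 31.0 ly 20.0 23.0 zmin 126.0
```

The tips sit 34 mm above the reported TCP. Before going deeper, I'll check the clearance above the knob using the saved picture with the fingers open.

```bash
python3 - <<'E'
from h import *
import pickle
c=pickle.load(open('w1.pkl','rb'));T=np.array([547.7,68,231.6])
for u,v in((275,308),(275,318),(275,328),(275,345),(275,365),(275,380),(180,265),(175,300),(150,320),(135,330),(375,265),(190,258)):
    d=pt(c,u,v)-T;print((u,v),'lx',round(d[0]*.965+d[1]*.264,1),'ly',round(-d[0]*.264+d[1]*.965,1),'dz',round(d[2],1),'->',round(d[2]+50,0))
E
```

```text
(275, 308) lx 0.5 ly 29.9 dz 114.3 -> 164.0
(275, 318) lx 0.5 ly 28.8 dz 117.4 -> 167.0
(275, 328) lx 0.5 ly 25.4 dz 117.3 -> 167.0
(275, 345) lx 1.2 ly -278.7 dz -232.5 -> -183.0
(275, 365) lx 0.5 ly 22.1 dz 127.6 -> 178.0
(275, 380) lx 0.5 ly 25.5 dz 135.6 -> 186.0
(180, 265) lx -48.5 ly 8.8 dz 45.9 -> 96.0
(175, 300) lx -45.8 ly 1.0 dz 65.9 -> 116.0
(150, 320) lx -34.5 ly 28.3 dz 117.6 -> 168.0
(135, 330) lx -40.0 ly 23.7 dz 116.1 -> 166.0
(375, 265) lx 50.6 ly 11.2 dz 50.3 -> 100.0
(190, 258) lx -46.2 ly 7.6 dz 35.1 -> 85.0
```

```bash
python3 -m pendant '[{"linear":[0,0,0],"twist":0},{"linear":[0,0,0],"twist":0},{"linear":[0,0,0],"twist":0},{"linear":[0,0,0],"twist":0},{"linear":[0,0,0],"twist":0},{"linear":[0,0,0],"twist":0},{"linear":[0,0,0],"twist":0},{"linear":[0,0,0],"twist":0},{"linear":[0,0,0],"twist":0},{"linear":[0,0,0],"twist":0}]' 0 && python3 -m pendant '[{"linear":[0,0,-30],"twist":0},{"linear":[0,0,-60],"twist":0},{"linear":[0,0,-90],"twist":0},{"linear":[0,0,-108],"twist":0},{"linear":[0,0,-117],"twist":0},{"linear":[0,0,-117],"twist":0}]'
```

```text
time: 6.48
tool_pos: [547.9, 67.7, 168.9]
tcp_rot: [-3.142, -0.0, 0.268]
contact_force: [-0.6, -0.2, -0.0]
grip_width: 90.9
time: 7.22
tool_pos: [547.8, 67.7, 51.7]
tcp_rot: [-3.141, 0.001, 0.268]
contact_force: [0.3, 0.8, -0.4]
grip_width: 91.7
```

```bash
python3 -m pendant '[{"linear":[0,0,0],"twist":0},{"linear":[0,0,0],"twist":0},{"linear":[0,0,0],"twist":0},{"linear":[0,0,0],"twist":0},{"linear":[0,0,0],"twist":0},{"linear":[0,0,0],"twist":0},{"linear":[0,0,0],"twist":0},{"linear":[0,0,0],"twist":0}]' 255 && python3 -c "
from h import *
o=bot.get_obs();print(o['contact_force'],o['moment'],o['grip_width'],o['tool_pos'])"
```

```text
time: 8.22
tool_pos: [548.2, 67.8, 52.1]
tcp_rot: [3.142, -0.001, 0.268]
contact_force: [0.9, 0.5, -0.9]
grip_width: 44.4
[ 0.94118881  0.50519731 -0.90207492] [ 0.13149005 -0.3437136   0.07024805] 44.44892779347872 [548.20273905  67.75933951  52.05292801]
```

It's gripped at 44.4 mm. Next I turn 69° clockwise, to near the anticlockwise edge of the search range.

```bash
python3 -m pendant '[{"linear":[0,0,0],"twist":-8},{"linear":[0,0,0],"twist":-16},{"linear":[0,0,0],"twist":-24},{"linear":[0,0,0],"twist":-32},{"linear":[0,0,0],"twist":-40},{"linear":[0,0,0],"twist":-48},{"linear":[0,0,0],"twist":-56},{"linear":[0,0,0],"twist":-63},{"linear":[0,0,0],"twist":-69},{"linear":[0,0,0],"twist":-69},{"linear":[0,0,0],"twist":-69}]'
python3 - <<'E'
from m import *
o=bot.get_obs();print(o['contact_force'],o['moment'],o['tcp_rot'])
w=cap('wrist');s=cap('scene')
print(proj(w,[548,68,78]))
f=w['frame'][90:330,150:390];g=s['frame'][170:250,225:305]
cv2.imwrite('pics/t1.png',np.hstack([cv2.resize(f,(400,400),interpolation=2),cv2.resize(g,(400,400),interpolation=2)]))
for n,a in(('mark',159),('ptr',171)):
    r=33 if n=='ptr' else 41
    p=[548+r*np.cos(np.radians(a)),68+r*np.sin(np.radians(a)),77 if n=='ptr' else 74];print(n,proj(w,p),(proj(w,p)-[150,90])*400/240,'scene',(proj(s,p)-[225,170])*5+[400,0])
E
```

```text
time: 9.6
tool_pos: [549.5, 67.3, 52.1]
tcp_rot: [-3.139, -0.002, -0.937]
contact_force: [4.7, -1.7, -2.7]
grip_width: 44.8
[ 4.6948341  -1.68450708 -2.67068861] [-0.12319587 -0.91977188 -0.14809748] [-3.13924535e+00 -2.24874152e-03 -9.36928333e-01]
[271.0916938 264.3124675]
mark [215.69425301 293.62954251] [109.49042169 339.38257085] scene [510.8939743  205.22832976]
ptr [232.95233068 297.79857198] [138.25388447 346.3309533 ] scene [533.91225139 209.15899271]
```

View pics/t1.png

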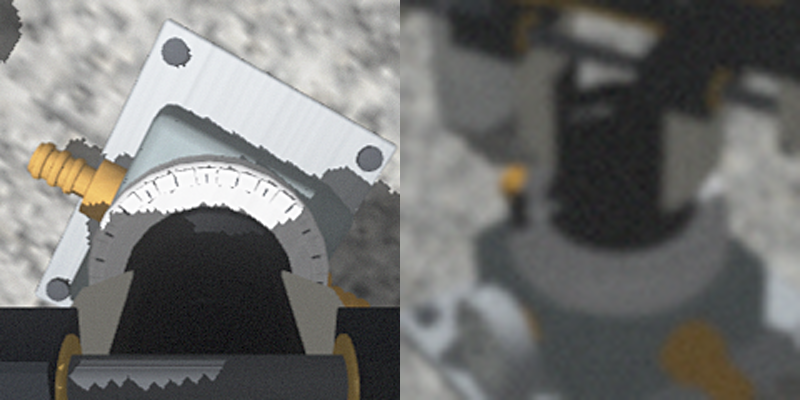

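The gripper hides the pointer and the mark here. The twist reached 69° with about 0.15 N m, as friction predicts, so I'll try a light pull.

```bash
for k in 1; do python3 -m pendant '[{"linear":[0,0,1],"twist":0},{"linear":[0,0,2],"twist":0},{"linear":[0,0,2],"twist":0}]'; python3 -m pendant '[{"linear":[0,0,0.5],"twist":0},{"linear":[0,0,1],"twist":0},{"linear":[0,0,1],"twist":0}]'; done; python3 -c "
from h import *
o=bot.get_obs();print(o['contact_force'],o['moment'],o['tool_pos'])"
```

```text
time: 10.07
tool_pos: [549.5, 67.3, 53.9]
tcp_rot: [-3.139, -0.002, -0.937]
contact_force: [5.7, -0.2, -4.4]
grip_width: 44.6
time: 10.45
tool_pos: [549.3, 67.3, 54.4]
tcp_rot: [-3.14, -0.002, -0.937]
contact_force: [6.7, -1.1, -7.5]
grip_width: 44.4
[ 6.74169479 -1.11155042 -7.53373038] [-0.20731488 -1.26367785 -0.13913958] [549.34866629  67.31160464  54.44429501]
```

Blocked after about 2 mm, with about −7.5 N at the wrist. I'll keep this light pull on, recentre by +1 mm in x, and step clockwise 1.5° at a time, watching z and force.

```bash
python3 -m pendant '[{"linear":[1,0,0],"twist":-1},{"linear":[1,0,0],"twist":-1.5},{"linear":[1,0,0],"twist":-1.5}]'; python3 -m pendant '[{"linear":[0,0,0],"twist":-1},{"linear":[0,0,0],"twist":-1.5},{"linear":[0,0,0],"twist":-1.5}]';python3 -c "
from h import *
o=bot.get_obs();print(o['contact_force'],o['moment'],o['tool_pos'])"
```

```text
time: 10.82
tool_pos: [549.4, 67.3, 54.5]
tcp_rot: [-3.141, -0.001, -0.963]
contact_force: [5.4, -1.9, -8.7]
grip_width: 44.9
time: 11.2
tool_pos: [549.4, 67.2, 54.5]
tcp_rot: [-3.141, -0.001, -0.989]
contact_force: [5.6, -2.5, -7.7]
grip_width: 44.7
[ 5.64925936 -2.46874917 -7.6574235 ] [-0.46149722 -1.1302655   0.16098242] [549.39380045  67.2335549   54.46326865]
```

```bash
python3 -m pendant '[{"linear":[0,0,0],"twist":-1},{"linear":[0,0,0],"twist":-1.5},{"linear":[0,0,0],"twist":-1.5}]'; python3 -m pendant '[{"linear":[0,0,0],"twist":-1},{"linear":[0,0,0],"twist":-1.5},{"linear":[0,0,0],"twist":-1.5}]'
```

```text
time: 11.58
tool_pos: [549.4, 67.2, 54.4]
tcp_rot: [-3.141, -0.001, -1.015]
contact_force: [4.8, -1.5, -7.9]
grip_width: 44.4
time: 11.95
tool_pos: [549.4, 67.2, 54.4]
tcp_rot: [-3.141, -0.001, -1.041]
contact_force: [5.5, -2.0, -8.0]
grip_width: 44.6
```

```bash
python3 -m pendant '[{"linear":[0,0,0],"twist":-1},{"linear":[0,0,0],"twist":-1.5},{"linear":[0,0,0],"twist":-1.5}]'; python3 -c "
from h import *
o=bot.get_obs();print(o['contact_force'],o['moment'],o['tool_pos'])"
```

```text
time: 12.32
tool_pos: [549.4, 67.2, 54.4]
tcp_rot: [-3.141, -0.001, -1.067]
contact_force: [5.4, -2.6, -8.0]
grip_width: 44.6
[ 5.43090956 -2.56527581 -8.03448404] [-0.49778334 -1.14507982  0.13260835] [549.41202343  67.18290517  54.43342126]
```

```bash
python3 -m pendant '[{"linear":[0,0,0],"twist":-1},{"linear":[0,0,0],"twist":-1.5},{"linear":[0,0,0],"twist":-1.5}]'; python3 -m pendant '[{"linear":[0,0,0],"twist":-1},{"linear":[0,0,0],"twist":-1.5},{"linear":[0,0,0],"twist":-1.5}]'
```

```text
time: 12.7
tool_pos: [549.4, 67.2, 54.5]
tcp_rot: [-3.141, -0.001, -1.094]
contact_force: [5.7, -1.2, -8.9]
grip_width: 44.9
time: 13.08
tool_pos: [549.5, 67.1, 54.4]
tcp_rot: [-3.141, -0.001, -1.12]
contact_force: [5.5, -2.5, -7.7]
grip_width: 44.7
```

```bash
python3 -m pendant '[{"linear":[0,0,0],"twist":-1},{"linear":[0,0,0],"twist":-1.5},{"linear":[0,0,0],"twist":-1.5}]'
```

```text
time: 13.45
tool_pos: [549.5, 67.1, 54.5]
tcp_rot: [-3.141, -0.001, -1.146]
contact_force: [5.7, -2.6, -9.1]
grip_width: 44.7
```

At −81° and still blocked, so I continue.

```bash
python3 -m pendant '[{"linear":[0,0,0],"twist":-1},{"linear":[0,0,0],"twist":-1.5},{"linear":[0,0,0],"twist":-1.5}]'; python3 -m pendant '[{"linear":[0,0,0],"twist":-1},{"linear":[0,0,0],"twist":-1.5},{"linear":[0,0,0],"twist":-1.5}]'
```

```text
time: 13.82
tool_pos: [549.5, 67.1, 54.5]
tcp_rot: [-3.141, -0.001, -1.172]
contact_force: [6.1, -2.4, -8.7]
grip_width: 44.3
time: 14.2
tool_pos: [549.5, 67.1, 54.4]
tcp_rot: [-3.141, -0.001, -1.198]
contact_force: [5.7, -3.1, -8.2]
grip_width: 44.7
```

```bash
python3 -m pendant '[{"linear":[0,0,0],"twist":-1},{"linear":[0,0,0],"twist":-1.5},{"linear":[0,0,0],"twist":-1.5}]'
```

```text
time: 14.58
tool_pos: [549.5, 67.1, 54.5]
tcp_rot: [-3.141, -0.001, -1.225]
contact_force: [5.7, -2.9, -8.2]
grip_width: 44.3
```

```bash
python3 -m pendant '[{"linear":[0,0,0],"twist":-1},{"linear":[0,0,0],"twist":-1.5},{"linear":[0,0,0],"twist":-1.5}]'; python3 -m pendant '[{"linear":[0,0,0],"twist":-1},{"linear":[0,0,0],"twist":-1.5},{"linear":[0,0,0],"twist":-1.5}]'
```

```text
time: 14.95
tool_pos: [549.5, 67.0, 54.5]
tcp_rot: [-3.141, -0.001, -1.251]
contact_force: [5.5, -3.8, -8.3]
grip_width: 44.7
time: 15.32
tool_pos: [549.5, 67.0, 54.5]
tcp_rot: [-3.141, -0.001, -1.277]
contact_force: [5.5, -3.0, -7.9]
grip_width: 44.2
```

```bash
python3 -m pendant '[{"linear":[0,0,0],"twist":-1},{"linear":[0,0,0],"twist":-1.5},{"linear":[0,0,0],"twist":-1.5}]'
```

```text
time: 15.7
tool_pos: [549.6, 67.0, 54.6]
tcp_rot: [-3.141, -0.001, -1.303]
contact_force: [6.2, -3.6, -7.7]
grip_width: 44.6
```

```bash
python3 -m pendant '[{"linear":[0,0,0],"twist":-1},{"linear":[0,0,0],"twist":-1.5},{"linear":[0,0,0],"twist":-1.5}]'; python3 -m pendant '[{"linear":[0,0,0],"twist":-1},{"linear":[0,0,0],"twist":-1.5},{"linear":[0,0,0],"twist":-1.5}]'
```

```text
time: 16.08
tool_pos: [549.7, 67.0, 54.8]
tcp_rot: [-3.141, -0.001, -1.329]
contact_force: [5.3, -3.3, -6.8]
grip_width: 44.4
time: 16.45
tool_pos: [549.8, 66.9, 55.0]
tcp_rot: [-3.14, -0.001, -1.356]
contact_force: [4.3, -4.3, -4.5]
grip_width: 44.5
```

```bash
python3 -m pendant '[{"linear":[0,0,0],"twist":-1},{"linear":[0,0,0],"twist":-1.5},{"linear":[0,0,0],"twist":-1.5}]';python3 -c "
from h import *
o=bot.get_obs();print(o['contact_force'],o['moment'],o['tool_pos'])"
```

```text
time: 16.82
tool_pos: [549.8, 66.9, 55.0]
tcp_rot: [-3.14, -0.001, -1.382]
contact_force: [5.4, -3.3, -4.8]
grip_width: 45.0
[ 5.39791739 -3.28584043 -4.79710412] [-0.62786259 -0.95278654  0.06085973] [549.77208973  66.94490158  55.03342731]
```

The force dropped and z rose at −93° and −94.5°, which looks like the notch. Next is a light lift.

```bash
python3 -m pendant '[{"linear":[0,0,0.5],"twist":0},{"linear":[0,0,1],"twist":0},{"linear":[0,0,1],"twist":0}]'
```

```text
time: 17.2
tool_pos: [549.8, 66.9, 56.1]
tcp_rot: [-3.14, -0.001, -1.382]
contact_force: [4.5, -2.4, -4.6]
grip_width: 44.6
```

```bash
python3 -m pendant '[{"linear":[0,0,0.7],"twist":0},{"linear":[0,0,1.4],"twist":0},{"linear":[0,0,2],"twist":0},{"linear":[0,0,2],"twist":0}]'
```

```text
time: 17.7
tool_pos: [549.8, 66.9, 58.1]
tcp_rot: [-3.14, -0.001, -1.382]
contact_force: [4.1, -3.3, -4.6]
grip_width: 44.4
```

```bash
python3 -m pendant '[{"linear":[0,0,0.7],"twist":0},{"linear":[0,0,1.4],"twist":0},{"linear":[0,0,2],"twist":0},{"linear":[0,0,2],"twist":0}]'
```

```text
time: 18.2
tool_pos: [549.8, 66.9, 60.1]
tcp_rot: [-3.14, -0.001, -1.382]
contact_force: [3.9, -4.1, -4.4]
grip_width: 44.4
```

About 8 mm out with a steady 4.5 N. I'll ease it up to the end stop.

```bash
python3 -m pendant '[{"linear":[0,0,0.5],"twist":0},{"linear":[0,0,1],"twist":0},{"linear":[0,0,1],"twist":0}]'; python3 -m pendant '[{"linear":[0,0,0.5],"twist":0},{"linear":[0,0,0.5],"twist":0}]'
```

```text
time: 18.58
tool_pos: [549.7, 67.0, 61.1]
tcp_rot: [-3.14, -0.001, -1.382]
contact_force: [4.2, -3.2, -5.7]
grip_width: 44.8
time: 18.82
tool_pos: [549.7, 66.9, 61.1]
tcp_rot: [-3.141, -0.001, -1.382]
contact_force: [5.1, -2.9, -7.7]
grip_width: 44.5
```

The end stop is reached at about 9 mm. I'll unload slightly, open the gripper, withdraw straight up and check.

```bash
python3 -m pendant '[{"linear":[0,0,-0.5],"twist":0},{"linear":[0,0,-0.5],"twist":0}]' && python3 -m pendant '[{"linear":[0,0,0],"twist":0},{"linear":[0,0,0],"twist":0},{"linear":[0,0,0],"twist":0},{"linear":[0,0,0],"twist":0},{"linear":[0,0,0],"twist":0},{"linear":[0,0,0],"twist":0},{"linear":[0,0,0],"twist":0},{"linear":[0,0,0],"twist":0}]' 0 && python3 -m pendant '[{"linear":[0,0,20],"twist":0},{"linear":[0,0,60],"twist":0},{"linear":[0,0,110],"twist":0},{"linear":[0,0,160],"twist":0},{"linear":[0,0,180],"twist":0},{"linear":[0,0,180],"twist":0},{"linear":[0,0,180],"twist":0}]'
python3 - <<'E'
from m import *
w=cap('wrist');ax=np.array([548.5,67.5])
u,v=np.round(proj(w,[*ax,131])).astype(int);print(u,v)
print('knob z',np.median([pt(w,a,b)[2] for a in range(u-6,u+7,2) for b in range(v-6,v+7,2)]))
x0,y0=u-60,v-60;cv2.imwrite('pics/e1.png',cv2.resize(w['frame'][y0:y0+120,x0:x0+120],(600,600),interpolation=2));print(x0,y0)
import pickle;pickle.dump(w,open('w2.pkl','wb'));print(bot.get_obs()['contact_force'])
E
```

```text
time: 19.08
tool_pos: [549.8, 67.0, 61.1]
tcp_rot: [-3.14, -0.001, -1.382]
contact_force: [4.7, -3.8, -3.8]
grip_width: 44.6
time: 20.08
tool_pos: [548.9, 67.7, 60.9]
tcp_rot: [3.142, -0.0, -1.382]
contact_force: [0.4, -0.5, 0.5]
grip_width: 91.8
time: 20.95
tool_pos: [548.2, 67.7, 239.5]
tcp_rot: [3.139, 0.0, -1.382]
contact_force: [-0.1, -0.3, 0.1]
grip_width: 91.7
274 201
knob z 130.4130412947192
214 141
[ 0.06714427 -0.12979305 -0.95898732]
```

View pics/e1.png

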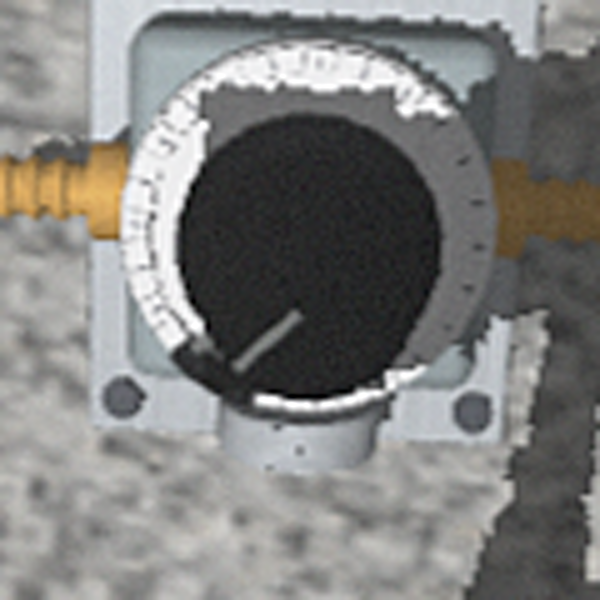

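The knob top is at z = 130.4 mm. The line runs from about (300,315) to (238,368) in the crop, and the mark is at about (212,375). Here are the angles.

```bash
python3 - <<'E'
from h import *
import pickle
w=pickle.load(open('w2.pkl','rb'));q=lambda x,y,z:ray(w,214+(x-2)/5,141+(y-2)/5,z)
a,b=q(300,315,131),q(238,368,131);d=b-a;print('line',np.degrees(np.arctan2(d[1],d[0])))
for ax in([548.5,67.5],[549.5,67.5]):
    for n,p in(('mark',q(212,375,74)),('tip',q(203,348,86))):
        e=p[:2]-ax;print(n,p,np.hypot(*e),np.degrees(np.arctan2(e[1],e[0])))
c=cap('top')
for n,p,r in(('bottle',[553.9,230.7,150],(186,188)),('dropper',[666.8,98.9,73],(252,143))): print(n,proj(c,p),r)
o=pickle.load(open('c0.pkl','rb'))['top']['frame'].astype(int)
D=abs(o-c['frame'].astype(int)).max(2)
for n,(x0,x1,y0,y1) in dict(bottle=(175,220,175,205),dropper=(243,262,133,153),timer=(334,370,165,200)).items():print(n,(D[y0:y1,x0:x1]>40).sum())
E
```

```text
line 142.46569202649005
mark [511.34595136  82.3435873   74.        ] 40.00944155964264 158.22256662642314
tip [521.44127078  85.52926554  86.        ] 32.515061782074476 146.32442901387114
mark [511.34595136  82.3435873   74.        ] 40.93975465467284 158.74179656113557
tip [521.44127078  85.52926554  86.        ] 33.35186203392959 147.2770409245534
bottle [186.01053176 187.9809941 ] (186, 188)
dropper [251.99878043 143.01468852] (252, 143)
bottle 534
dropper 110
timer 495
```

```bash
python3 - <<'E'
from h import *
import pickle
o=pickle.load(open('c0.pkl','rb'))['top'];c=cap('top')
for n,(x0,x1,y0,y1,h) in dict(bottle=(175,220,175,205,100),dropper=(243,262,133,153,30),timer=(334,370,165,200,9)).items():
    for f in(o,c):
        P=np.array([pt(f,u,v) for u in range(x0,x1) for v in range(y0,y1)]);q=P[(P[:,2]>h)&(P[:,2]<200)];print(n,len(q),q.mean(0).round(1))
s=bot.get_obs();print(s['time'],s['contact_force'])
bot.close_job()
E
```

```text
bottle 313 [553.6 231.9 142.5]
bottle 323 [556.1 234.8 141.4]
dropper 91 [671.7 103.6  48.2]
dropper 0 [nan nan nan]
timer 707 [ 584.9 -132.8   16.4]
timer 701 [ 585.  -133.    16.5]
21.1 [0.16618528 0.13726794 0.15125454]
the job is handed in; nothing more can be done<stdin>:6: RuntimeWarning: Mean of empty slice.
  ret = um.true_divide(
```

The knob is turned to the mark, pulled fully out and released. I handed the job in at 21.1 s; no verdict was reported. I turned the grey regulator's knob 94.5° clockwise. From 69° on I went in 1.5° steps under a light pull of about 8 N, until it came free at about 93° and lifted to its end stop.

**Last checks**
- **Lift:** the knob top is at z = 130.4 mm, against about 122 mm before (tool travel about 9 mm).
- **Pointer:** it stands at about 146° by its tip, or 142° by the line on the knob's top. The mark is at about 158.5°, so the offset is 12–16°, inside the 19° limit.
- **Forces:** wrist force stayed under about 11 N in all readings, and the gripper was clear and open with about 0 N at hand-in.
- **Timer:** it did not move.
- **White bottle:** its depth centroid shifted by about 4 mm. I didn't establish why; the gripper partly hiding it is possible.

**What failed or disagreed**
- **First grasp:** it closed on air, because the real fingertips sit about 34 mm above the reported TCP. I measured this and corrected for it.
- **Dropper bottle:** the final check gave no reading in the top view, probably because the arm hid it. I can't confirm its position from that picture, but no contact with it was felt.
- **Picture comparison:** a pixel-difference check flagged all three bystander areas. I put that down to the arm and its shadow, but didn't confirm it.

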